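# Sort the stripped-down pruner parts into the bench trays

## Robot

A 6-joint arm with a two-finger parallel gripper is mounted at the origin on the work surface. World frame = base frame: x ahead of the robot, y to its left, z up, the work surface at z = 0. Lengths are in m, angles in rad, forces in N, time in s.
With the tool pointing down it reaches from about 0.275 to 0.825 m from the base axis. Payload 4.9 kg.
Tool frame: the origin (TCP) lies midway between the tips of the shut fingers; the grasp point (between the pads) lies 19 mm behind it (grip_point_offset is the distance from the TCP to the grasp point, in m); z points along the fingers, y is the line along which they close (so a half turn about z gives the same grasp; the last joint's range is limited). The gripper opens to 85 mm and grips with 20 to 120 N. Pads are 22 mm wide; open, the fingers measure 114 mm over their backs; the gripper's body (76 mm by 85 mm) begins 54 mm behind the grasp point. The pads swing forward as they close: fully open they stand 13 mm farther back than shut.
Start: joints at [1.082, 0.326, -0.193, 1.052, 0, 1.437], TCP at [0.191, 0.516, 0.231] pointing down, gripper open.
Joint ranges: [-2.65, 2.65], [-0.97, 1.79], [-1.3, 1.35], [-1.93, 2.1], [-1.47, 1.37], [-3.14, 3.14]. Speed limits (rad/s): [2.57, 2.57, 3.14, 3.14, 3.14, 3.14].

## Interface

Orientations are given as a rotation vector (axis times angle).
In Python, from cell import * gives the robot as it stands. Calls block until the motion is done:
- movep(position, orientation): joint-space move of the TCP to a pose.
- move_l(position, velocity=0.15, rot=None, until_force=None): straight line of the TCP; rot=None keeps the orientation; velocity is the mean speed in m/s. With until_force (N) it stops when the force on the tool has changed by that much, and returns True; else False.
- set_joints(angles): joint-space move.
- let_go() and grab(newtons=None): open the fingers fully, or close them until they stop; newtons is the grip in N (None keeps the last).
- sleep(seconds).
- ik(position, orientation): joint angles nearest the present ones, or None.
- get_state(): the state.
- grab_frame(name): name is "side" or "top"; returns a dict with "img" (384x512x3 uint8, red, green, blue), "fx", "fy", "cx", "cy" (pixels), "k1" (the pictures are not rectified: a ray, as slopes to the right and down, at radius r is drawn at 1 + k1 r^2 times it, then the intrinsics apply), "cam_to_world" (4x4, takes a point from camera to world coordinates). Camera axes: x right, y down, z forward; pixel columns grow to the right and rows downward; lengths in m; the calibration is good to about 2 mm. A picture is of the moment at which its call begins. There is no depth.
A pose or a line that the arm cannot do raises MotionError and nothing moves.
- sign_off(): hands the job in; it is judged then, once.
Trained networks look in the newest picture that a camera, given by its name, has taken for a name from the list of things; names that differ only in an ending like _2 or _b are one class to them, and where a whole thing is asked for, a point or a joint stands for the part that bears it (a point fixed in the world has none). Each returns a list of dicts, best first, with "score" (0 to 1); they miss things now and then, are a little off and sometimes report something else, mostly with a low value. They report only what shows in the picture. A call takes as long as a camera call. They do not tell look-alikes from the thing itself.
- spot_in(camera, name): "centre" ([column, row] in pixels, amid what is visible of it).
- silhouettes(camera, name): "mask" (384x512 bool, what is visible of it) and "centre" ([column, row] in pixels, amid what is visible of it).
- tip_of(camera, name): "centre" ([column, row] in pixels: a listed point, or the origin of a listed thing).
The state is a dict: "clock": time; "q": joint angles; "joint_velocities": joint speeds; "tau": joint torques, N m; "position": TCP position; "eef_rot": TCP orientation; "contact_force": force on the tool from outside, world axes, zero at the start; "wrist_torque": the same for the moment, N m; "finger_gap": opening from 0.0 (shut) to 1.0 (fully open); "grasp_force": force on a finger pad.
Only numpy, scipy, OpenCV 4.12 (cv2) and the standard library are available. Lean on these libraries where they do the work, as an engineer would, in place of code of your own. Each camera call takes 0.05 s, during which the arm holds its last target. There are 200 camera calls.

## Task

Sort the parts of the dismantled garden pruners: the two handle grips go in the blue tray and the two hexagon nuts in the white tray, one to each bay whatever their colour, and the blade goes in the green tray. Every part must lie flat on its tray's floor, the same side up as it lies now, not leaning on a wall or divider. Leave the grease tin and the assembled pruners where they are.

Things in the scene. Friction and masses are not known exactly. Their poses are not given: they have to be found in the camera images.
- yellow_grip: Yellow plastic handle grip with five black ribs: a bar 80 (x) x 30 (y) x 26 (z) mm with rounded edges, lying flat on the bench, 60 g. Origin: centre of its underside; x along its length, z up; grasp across y at the middle. Any yaw.
- red_grip: Red plastic handle grip with five black ribs: a bar 80 (x) x 30 (y) x 26 (z) mm with rounded edges, lying flat on the bench, 60 g. Origin: centre of its underside; x along its length, z up; grasp across y at the middle. Any yaw.
- steel_nut: Bright grey steel long hexagon nut, 30 mm across flats (34.6 across corners), 24 mm high, standing on the bench with its dark hole upward, about 100 g. Origin: centre of its underside, z up; one pair of flats faces +y and -y, the others follow every 60 degrees. Any yaw.
- brass_nut: Golden brass long hexagon nut, 30 mm across flats (34.6 across corners), 24 mm high, standing on the bench with its dark hole upward, about 100 g. Origin: centre of its underside, z up; one pair of flats faces +y and -y, the others follow every 60 degrees. Any yaw.
- blade: Grey steel pruner blade lying flat, 7 mm thick, with a round brass pivot boss (22 mm diameter, 14 mm high; grasp here, closing along y). It runs from x = -40 (straight tang, 18 mm wide) to +43 mm (curved beak, out to y = +22 mm); near the boss it is no wider than the boss. About 110 g. Origin: centre of the boss's underside, z up. Any yaw.
- blue_tray: Blue tray, for the handle grips. Low open tray fixed to the bench, 112 (x) x 124 (y) mm outside, 13 mm high; floor 3 mm, walls 4 mm thick. A 4 mm divider along its x axis, as high as the walls, makes two bays, each 104 (x) x 56 (y) mm inside, centred at y = +30 and -30 mm. Origin: centre of the underside, z up; yaw within 20 degrees of the world's. A grip fits lengthwise along x.
- white_tray: White tray, for the nuts. Low open tray fixed to the bench, 112 (x) x 124 (y) mm outside, 13 mm high; floor 3 mm, walls 4 mm thick. A 4 mm divider along its x axis, as high as the walls, makes two bays, each 104 (x) x 56 (y) mm inside, centred at y = +30 and -30 mm. Origin: centre of the underside, z up; yaw within 20 degrees of the world's. 
- green_tray: Green tray, for the blade: low open tray, fixed to the bench, 112 (x) x 124 (y) mm outside, 13 mm high, floor 3 mm thick, walls 4 mm, no divider: 104 x 116 mm inside. Origin: centre of the underside, z up; yaw within about 20 degrees of the world's.
- tin: Bystander: a black round grease tin with a grey lid, 54 mm diameter, 46 mm high, standing loose among the parts. Origin: centre of its underside, z up.
- pruners: Bystander: a pair of pruners with two orange handles lying loose beyond the trays, about 180 (x) x 80 (y) x 14 mm. Origin: under the pivot; x points along the blades, the handles to -x.
There are look-alikes about, which are no part of the job. What is shaped like the blade but black or pink is not meant.

How it is judged:
By the outcome, as a careful person would: the job done as asked, in the order asked, and still so for the second after the job is handed in, with the robot touching nothing.
It also fails if it takes over 109 s, if anything falls off the work surface, if the arm or the gripper's body presses on something with over 40 N, if the wrist force passes 120 N, or if a joint passes its speed limit or range.

## Working session

There is one attempt and no reset: what is moved stays moved. The work goes in short steps, each a Python script; the robot and the scene stay as the last script left them, time stands still between calls to the robot, and variables do not carry over. Pictures are saved under pics/ and viewed, at most 14 in all, crops included, and the job is handed in when it is done.

```bash
mkdir -p pics; ls; python3 - <<'E'
from cell import *
import cv2
for c in("top","side"):
    f=grab_frame(c); cv2.imwrite(f"pics/{c}0.png",cv2.resize(f["img"][:,:,::-1],None,fx=1.5,fy=1.5,interpolation=cv2.INTER_CUBIC))
    print(c,f["fx"],f["fy"],f["cx"],f["cy"],f["k1"]);print(f["cam_to_world"])
    for n in "yellow_grip red_grip steel_nut brass_nut blade blue_tray white_tray green_tray tin pruners".split():
        print(n,[(round(d["score"],2),[round(float(v),1) for v in d["centre"]]) for d in tip_of(c,n)],[(round(d["score"],2),int(d["mask"].sum()),[round(float(v),1) for v in d["centre"]]) for d in silhouettes(c,n)])
E
```

```text
pics
top 387.7457150959325 387.7457150959325 257.8645295411956 185.4543618910991 -0.05373414876345657
[[-3.00488471e-03 -9.90422615e-01  1.38036277e-01  4.40815119e-01]
 [-9.99749124e-01 -8.84895246e-05 -2.23982633e-02  1.87007904e-02]
 [ 2.21959613e-02 -1.38068951e-01 -9.90173876e-01  9.72730064e-01]
 [ 0.00000000e+00  0.00000000e+00  0.00000000e+00  1.00000000e+00]]
yellow_grip [(0.66, [173.6, 178.5])] [(0.81, 404, [169.1, 180.5])]
red_grip [(0.82, [280.4, 237.1])] [(0.94, 405, [276.5, 236.6]), (0.2, 973, [240.3, 109.7])]
steel_nut [(0.64, [337.4, 234.8])] [(0.56, 171, [336.8, 236.0])]
brass_nut [(0.62, [225.3, 232.9])] [(0.61, 123, [226.4, 231.9])]
blade [(0.8, [226.4, 276.5]), (0.77, [175.3, 281.6]), (0.74, [178.0, 235.3]), (0.71, [123.7, 274.8])] [(0.86, 246, [174.8, 281.8]), (0.8, 275, [175.7, 237.9]), (0.56, 285, [122.0, 272.3]), (0.49, 251, [225.9, 277.5])]
blue_tray [(0.92, [113.3, 213.3])] [(0.89, 2311, [110.3, 213.6])]
white_tray [(0.93, [404.2, 207.7])] [(0.63, 2186, [406.0, 210.5]), (0.59, 2197, [250.4, 170.3]), (0.27, 415, [171.1, 180.9])]
green_tray [(0.64, [247.7, 169
[... 753 characters left out ...]
(0.54, [201.3, 207.1])] [(0.64, 176, [200.9, 203.5]), (0.56, 3633, [321.2, 325.0])]
blade [(0.77, [162.5, 217.6]), (0.63, [142.5, 193.2]), (0.56, [137.6, 169.5]), (0.54, [179.7, 184.8])] [(0.68, 273, [162.9, 214.9]), (0.65, 168, [137.7, 168.1]), (0.59, 147, [142.7, 194.2]), (0.49, 156, [180.3, 186.5])]
blue_tray [(0.64, [178.4, 144.3])] [(0.65, 908, [180.9, 144.8])]
white_tray [(0.78, [322.8, 325.9]), (0.62, [222.2, 164.3])] [(0.75, 3652, [322.2, 323.8])]
green_tray [(0.96, [265.7, 194.3]), (0.7, [180.1, 144.4])] [(0.89, 1467, [267.3, 195.1]), (0.24, 3629, [323.6, 323.9])]
tin [(0.62, [300.6, 252.8])] [(0.59, 636, [303.0, 243.9])]
pruners [(0.71, [299.8, 170.7])] [(0.8, 621, [307.7, 175.1])]
```

View pics/top0.png

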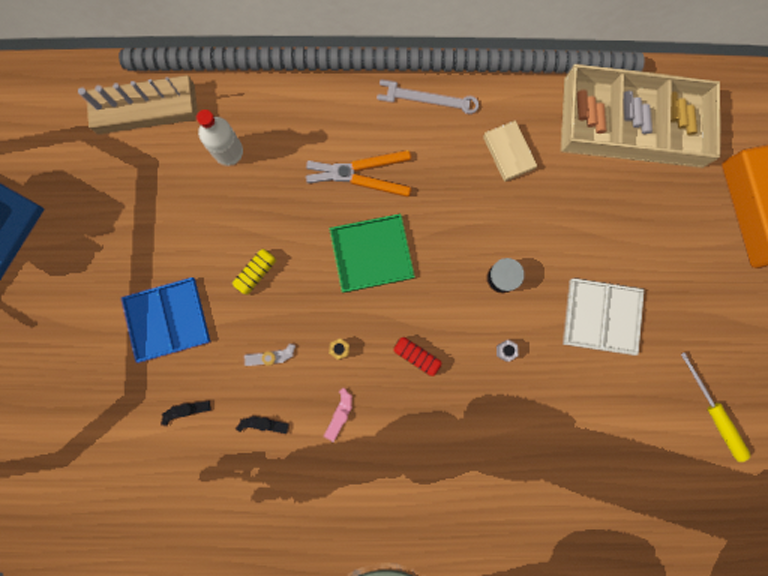

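View pics/side0.png

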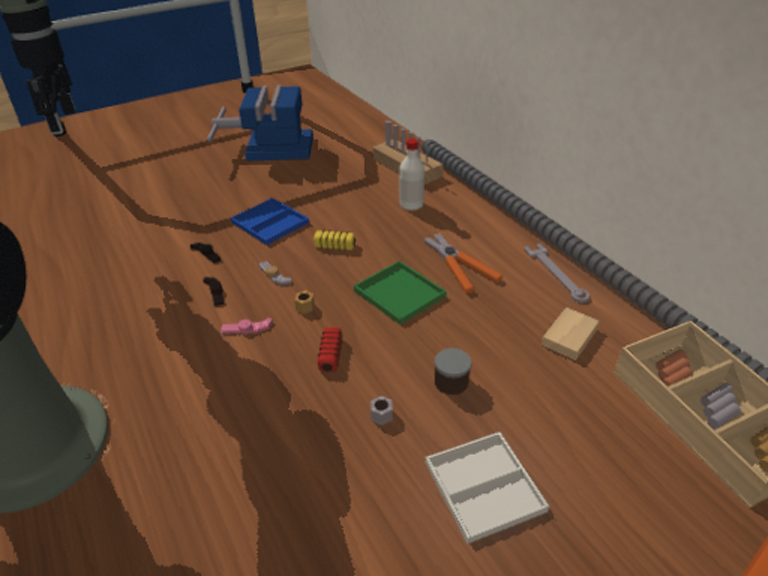

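Top picture: the real grey blade is at about (179,238), the other three "blade" hits are black or pink look-alikes. The grips, nuts and trays match the network detections. Next I fit (x, y, yaw) models to the masks in both cameras.

```bash
cat > h.py <<'E'
from cell import *
import cv2, numpy as np
from scipy.optimize import minimize
def proj(f,P):
    M=np.linalg.inv(f["cam_to_world"]); p=P@M[:3,:3].T+M[:3,3]; s=p[:,:2]/p[:,2:]
    s=s*(1+f["k1"]*(s**2).sum(1,keepdims=True)); return s*[f["fx"],f["fy"]]+[f["cx"],f["cy"]]
def ray(f,px,z):
    d=(np.array(px)-[f["cx"],f["cy"]])/[f["fx"],f["fy"]]; s=d.copy()
    for _ in range(9): s=d/(1+f["k1"]*(s**2).sum())
    C=f["cam_to_world"]; v=C[:3,:3]@[*s,1]; t=(z-C[2,3])/v[2]; return C[:3,3]+t*v
def box(x,y,h): return [np.array([[a*x/2,b*y/2,c] for a in(-1,1) for b in(-1,1) for c in(0,h)])]
def prism(pl,h,z0=0): return np.array([[*p,z] for p in pl for z in(z0,h)])
a=np.arange(6)*np.pi/3
hexn=[prism(.01732*np.c_[np.cos(a),np.sin(a)],.024)]
c=np.arange(24)*np.pi/12
blade=[prism(np.array(p)*1e-3,.007) for p in ([(-40,-9),(-40,9),(0,9),(0,-9)],[(0,-9),(0,9),(18,11),(20,-5)],[(18,11),(20,-5),(34,4),(30,17)],[(34,4),(30,17),(41,22),(43,16)])]+[prism(.011*np.c_[np.cos(c),np.sin(c)],.014)]
tray=box(.112,.124,.013)
M={"yellow_grip":box(.08,.03,.026),"red_grip":box(.08,.03,.026),"steel_nut":hexn,"brass_nut":hexn,"blade":blade,"blue_tray":tray,"white_tray":tray,"green_tray":tray}
S=4
def render(f,parts,p,o,sh):
    R=np.array([[np.cos(p[2]),-np.sin(p[2]),0],[np.sin(p[2]),np.cos(p[2]),0],[0,0,1]])
    im=np.zeros((sh[0]*S,sh[1]*S),np.uint8)
    for P in parts:
        q=(proj(f,P@R.T+[p[0],p[1],p[3] if len(p)>3 else 0])-o+.5)*S-.5
        cv2.fillConvexPoly(im,cv2.convexHull(np.round(q*16).astype(np.int32)),255,shift=4)
    return cv2.resize(im,(sh[1],sh[0]),interpolation=cv2.INTER_AREA)/255.
def fit(F,masks,parts,p0,z=0,yaws=(0,)):
    obs=[]
    for f,m in zip(F,masks):
        y,x=np.nonzero(m); o=np.array([x.min()-10,y.min()-10]); o=np.maximum(o,0)
        obs.append((f,o,m[o[1]:y.max()+11,o[0]:x.max()+11].astype(float)))
    cost=lambda p:sum(np.abs(render(f,parts,[*p[:2]*.01,p[2],z],o,t.shape)-t).sum()/t.sum() for f,o,t in obs)
    best=None
    for w in yaws:
        s=np.array([p0[0]*100,p0[1]*100,w])
        r=minimize(cost,s,method="Nelder-Mead",options=dict(initial_simplex=[s,s+[1,0,0],s+[0,1,0],s+[0,0,.25]],xatol=.005,fatol=1e-4))
        if best is None or r.fun<best.fun: best=r
    return [best.x[0]/100,best.x[1]/100,best.x[2]],best.fun/len(obs)
E
cat > m.py <<'E'
from h import *
import json
cams=("top","side"); F=[grab_frame(c) for c in cams]
want={"blade":[(177,237),(181,186)],"yellow_grip":[(172,180),(223,158)],"red_grip":[(278,236),(220,233)],"steel_nut":[(338,235),(256,276)],"brass_nut":[(226,232),(202,203)],"blue_tray":[(110,213),(180,145)],"white_tray":[(404,210),(322,324)],"green_tray":[(248,170),(267,195)]}
out={}; ov=F[0]["img"].copy(); big=cv2.resize(ov,None,fx=4,fy=4,interpolation=cv2.INTER_CUBIC)
for n,w in want.items():
    ms=[]
    for c,p in zip(cams,w):
        d=[d for d in silhouettes(c,n) if np.hypot(*(np.array(d["centre"])-p))<10]; ms.append(d[0]["mask"] if d else None)
    p0=ray(F[0],w[0],.01)[:2]
    yaws=np.arange(0,np.pi,.4) if "grip" in n else (-1.5,) if n=="blade" else (0,.25,-.25) if "tray" in n else (0,.5)
    res=[]
    for sel in ([0],[1],[0,1]):
        if any(ms[i] is None for i in sel): res.append(None);continue
        res.append(fit([F[i] for i in sel],[ms[i] for i in sel],M[n],p0,0,yaws))
    print(n,*[r and (np.round(r[0],4).tolist(),round(r[1],2)) for r in res])
    p=(res[2] or res[0] or res[1])[0]; out[n]=[float(v) for v in p]
    im=(render(F[0],M[n],p,np.zeros(2),(384,512))>0).astype(np.uint8)
    R=np.array([[np.cos(p[2]),-np.sin(p[2]),0],[np.sin(p[2]),np.cos(p[2]),0],[0,0,1]])
    for P in M[n]: cv2.polylines(big,[cv2.convexHull(np.round((proj(F[0],P@R.T+[p[0],p[1],0])*4+1.5)).astype(np.int32))],True,(255,0,255),1)
json.dump(out,open("poses.json","w"))
cv2.imwrite("pics/ov1.png",big[560:1160,270:1070][:,:,::-1]); cv2.imwrite("pics/ov2.png",big[560:1160,1030:1830][:,:,::-1])
E
python3 m.py
```

```text
blade None ([0.4441, 0.1946, -1.5669], np.float64(0.11)) None
yellow_grip ([0.5861, 0.2169, 2.4436], np.float64(0.17)) ([0.5893, 0.2187, 2.5931], np.float64(0.22)) ([0.5865, 0.2172, -0.7213], np.float64(0.21))
red_grip ([0.447, -0.0495, 1.0116], np.float64(0.07)) ([0.4481, -0.0506, 1.0255], np.float64(0.17)) ([0.4479, -0.0495, 1.0194], np.float64(0.14))
steel_nut ([0.4546, -0.2003, 0.0285], np.float64(0.08)) ([0.4568, -0.201, 0.0533], np.float64(0.13)) ([0.4555, -0.2007, 0.0447], np.float64(0.14))
brass_nut None ([0.4601, 0.0767, 0.4186], np.float64(0.12)) None
blue_tray ([0.5073, 0.3656, 0.276], np.float64(0.03)) ([0.5061, 0.363, 0.277], np.float64(0.05)) ([0.507, 0.365, 0.283], np.float64(0.05))
white_tray ([0.5112, -0.3689, -0.1572], np.float64(0.04)) ([0.5102, -0.3722, -0.1561], np.float64(0.02)) ([0.5106, -0.3707, -0.1627], np.float64(0.04))
green_tray ([0.6187, 0.0248, 0.2089], np.float64(0.03)) ([0.6214, 0.023, 0.1987], np.float64(0.04)) ([0.6198, 0.0241, 0.2013], np.float64(0.05))
```

View pics/ov1.png

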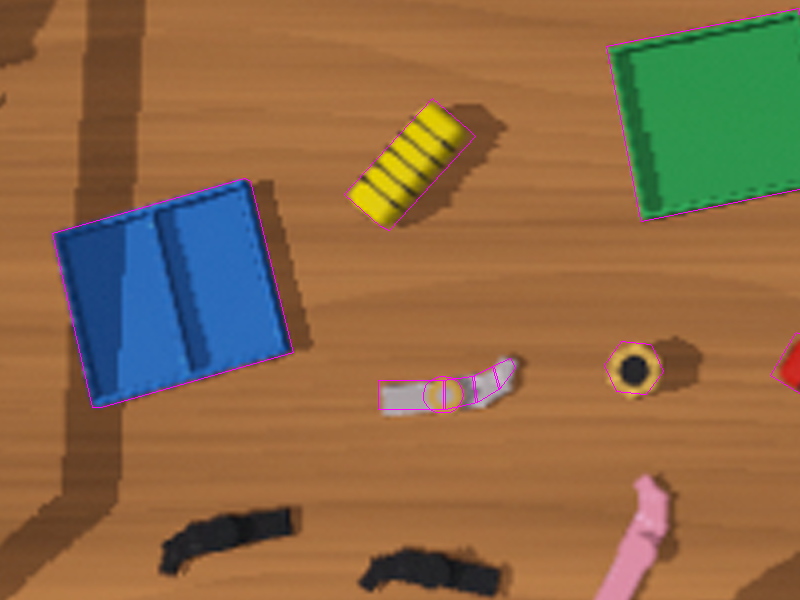

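View pics/ov2.png

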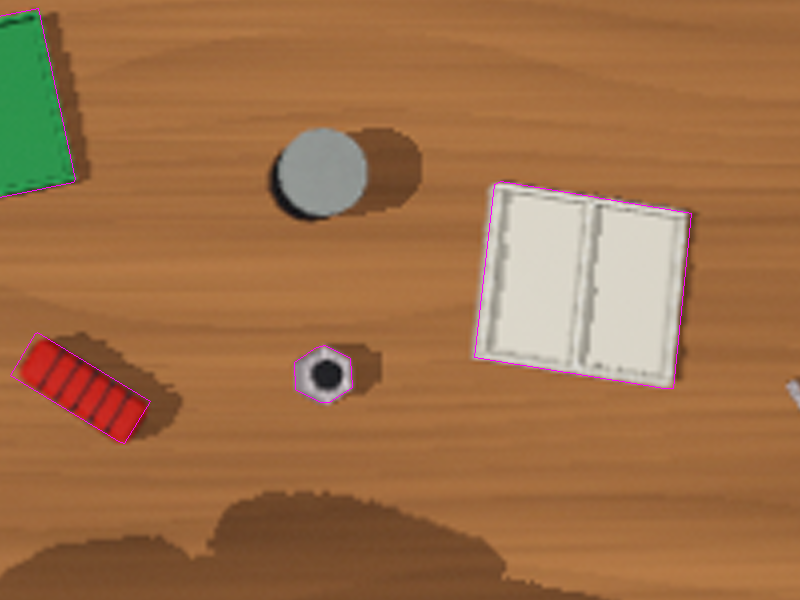

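Overlays fit within about 1 px. Only the blade yaw (about 3° off) and the brass nut need a top-view mask. I retry those two, then move the grips.

```bash
cat > act.py <<'E'
from h import *
import json
from scipy.spatial.transform import Rotation as Ro
P=json.load(open("poses.json"))
def rv(phi):
    y=np.array([np.cos(phi),np.sin(phi),0]); z=np.array([0,0,-1.]); return Ro.from_matrix(np.c_[np.cross(y,z),y,z]).as_rotvec()
def choose(pos,phi):
    c=[]
    for k in range(-1,3):
        q=ik(pos,rv(phi+k*np.pi))
        if q is not None: c.append((abs(q[5]),rv(phi+k*np.pi)))
    return min(c,key=lambda t:t[0])[1]
def st(t):
    s=get_state(); print(t,"t=%.1f z=%.4f gap=%.3f gf=%.1f F=%s"%(s["clock"],s["position"][2],s["finger_gap"],s["grasp_force"],np.round(s["contact_force"],1)))
def pick(x,y,phi,z,N=40,up=.12):
    r=choose([x,y,z],phi); movep([x,y,up],r); move_l([x,y,z+.004],.12); move_l([x,y,z],.05); grab(N); st("grab")
    move_l([x,y,up],.2); st("lift")
def place(x,y,phi,z,up=.12):
    r=choose([x,y,z],phi); movep([x,y,up],r); move_l([x,y,z+.02],.2); hit=move_l([x,y,z],.04,until_force=6); st("down %s"%hit)
    let_go(); move_l([x,y,up],.2); st("up")
def in_tray(t,u,v):
    x,y,a=P[t]; return x+u*np.cos(a)-v*np.sin(a), y+u*np.sin(a)+v*np.cos(a)
E
python3 - <<'E'
from act import *
F=[grab_frame(c) for c in("top","side")]
for n,w,ys in(("blade",(177,237),(-1.5,)),("brass_nut",(226,232),(0,.5))):
    for k in range(3):
        grab_frame("top")
        d=[d for d in silhouettes("top",n) if np.hypot(*(np.array(d["centre"])-w))<10]
        if d: break
    if d:
        r=fit(F[:1],[d[0]["mask"]],M[n],P[n],0,ys); print(n,P[n],r,k)
        P[n]=[(P[n][0]+r[0][0])/2,(P[n][1]+r[0][1])/2,r[0][2]]
P["yellow_grip"][2]=2.4436-.02
json.dump(P,open("poses.json","w"))
x,y,a=P["yellow_grip"]; pick(x,y,a+np.pi/2,.009)
X,Y=in_tray("blue_tray",0,-37)if 0 else in_tray("blue_tray",0,-.037)
place(X,Y,P["blue_tray"][2]+np.pi/2,.009+.0045)
E
```

```text
blade [0.44409881093229603, 0.19458449256093377, -1.5668561134431873] ([np.float64(0.44226505470111604), np.float64(0.18953300082125668), np.float64(-1.5100954761235945)], np.float64(0.1483845360006351)) 0
brass_nut [0.4600695954705165, 0.07670915907042629, 0.4185529329572623] ([np.float64(0.45807673664901466), np.float64(0.0779367182791715), np.float64(-0.011779945912659663)], np.float64(0.0696284108048814)) 0
grab t=7.0 z=0.0093 gap=0.338 gf=40.5 F=[ 0.5 -0.4  2.6]
lift t=7.7 z=0.1189 gap=0.338 gf=40.1 F=[ 0.4 -0.2 -1.4]
down False t=9.7 z=0.0134 gap=0.343 gf=40.0 F=[-0.6 -0.1 -0.9]
up t=11.0 z=0.1192 gap=1.001 gf=0.0 F=[0.  0.6 0.2]
```

```bash
python3 - <<'E'
from act import *
x,y,a=P["red_grip"]; pick(x,y,a+np.pi/2,.009)
X,Y=in_tray("blue_tray",0,.037)
place(X,Y,P["blue_tray"][2]+np.pi/2,.009+.0045)
# step aside, look, refine brass nut & blade
movep([.35,-.3,.2],choose([.35,-.3,.2],0))
f=grab_frame("top"); im=f["img"]
big=cv2.resize(im[150:260,70:260],None,fx=4.2,fy=4.2,interpolation=cv2.INTER_CUBIC)
cv2.imwrite("pics/c3.png",big[:,:,::-1])
E
```

```text
grab t=14.3 z=0.0093 gap=0.339 gf=39.9 F=[-0.1  0.3  5. ]
lift t=15.0 z=0.1192 gap=0.337 gf=39.4 F=[-0.5  0.  -0.3]
down False t=17.9 z=0.0133 gap=0.341 gf=39.5 F=[ 0.5  0.7 -0.6]
up t=19.1 z=0.1193 gap=0.999 gf=0.0 F=[-0.1 -1.9  0.1]
```

View pics/c3.png

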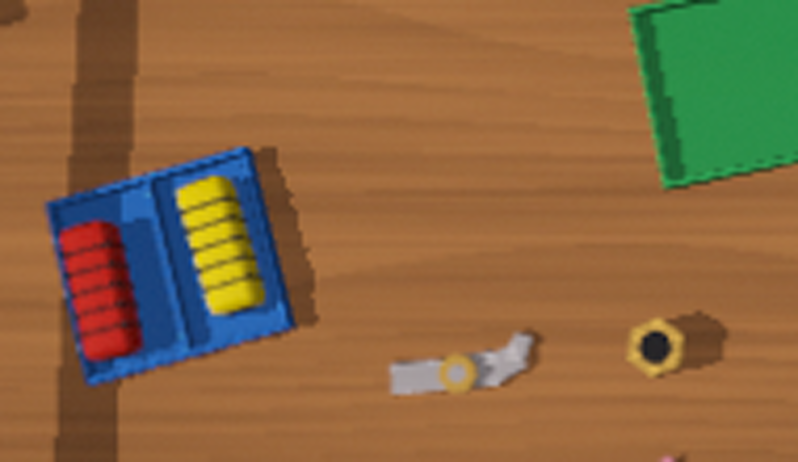

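Both grips lie lengthwise in their bays. The brass nut has corners up and down in the picture, so its yaw is about 0. The boss is at crop (458,373), full-frame (179.0,238.8). I'll check the grips by fitting and then move the nuts.

```bash
python3 - <<'E'
from act import *
F=[grab_frame(c) for c in("top","side")]
for n,v in(("yellow_grip",-.037),("red_grip",.037)):
    X,Y=in_tray("blue_tray",0,v)
    for i,c in enumerate(("top","side")):
        q=proj(F[i],np.array([[X,Y,.02]]))[0]
        d=[d for d in silhouettes(c,n) if np.hypot(*(np.array(d["centre"])-q))<12]
        if d:
            r=fit([F[i]],[d[0]["mask"]],M[n],(X,Y),.003,(P["blue_tray"][2],)); t=P["blue_tray"]; e=np.array(r[0][:2])-t[:2]; ca,sa=np.cos(t[2]),np.sin(t[2])
            print(n,c,"in tray",np.round([e@[ca,sa],e@[-sa,ca],r[0][2]-t[2]],4),round(r[1],2))
b=ray(F[0],(179.0,238.8),.014); print("boss",b,P["blade"])
P["blade"]=[float(b[0]),float(b[1]),-1.48]; P["brass_nut"][2]=0.
json.dump(P,open("poses.json","w"))
w=P["white_tray"][2]
for n,v in(("steel_nut",-.03),("brass_nut",.03)):
    x,y,a=P[n]; c=[a+np.pi/2+k*np.pi/3 for k in range(3)]
    pick(x,y,c[0],.007)
    X,Y=in_tray("white_tray",0,v); place(X,Y,w,.007+.0035)
f=grab_frame("top"); cv2.imwrite("pics/c4.png",cv2.resize(f["img"][130:290,60:460],None,fx=2,fy=2,interpolation=cv2.INTER_CUBIC)[:,:,::-1])
E
```

```text
yellow_grip top in tray [ 0.0009 -0.0337  0.0515] 0.14
red_grip side in tray [-0.0123  0.0426  0.5312] 0.56
boss [0.44265202 0.19043929 0.014     ] [0.44318193281670604, 0.19205874669109524, -1.5100954761235945]
grab t=25.1 z=0.0073 gap=0.339 gf=39.9 F=[0.2 0.6 3.9]
lift t=25.8 z=0.1191 gap=0.339 gf=39.5 F=[-0.2  0.1 -0.7]
down True t=28.3 z=0.0103 gap=0.342 gf=40.2 F=[ 0.7 -0.3  4. ]
up t=29.6 z=0.1191 gap=1.002 gf=0.0 F=[-0.3  0.6  0.9]
grab t=33.2 z=0.0073 gap=0.340 gf=39.9 F=[-0.3 -0.3  4.9]
lift t=34.0 z=0.1192 gap=0.342 gf=39.5 F=[-0.1  0.6 -0.7]
down True t=36.6 z=0.0104 gap=0.345 gf=40.1 F=[-0.6  0.2  5.1]
up t=37.9 z=0.1192 gap=0.998 gf=0.0 F=[ 0.4 -0.2  0.4]
```

View pics/c4.png

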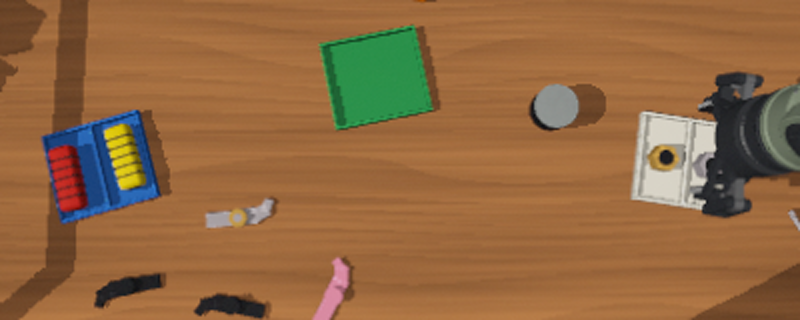

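The nuts are each in a bay and the grips look good. Next, the blade.

```bash
python3 - <<'E'
from act import *
x,y,a=P["blade"]; x+=.0004; y+=.0006
pick(x,y,a+np.pi/2,.002)
X,Y=in_tray("green_tray",0,0); place(X,Y,P["green_tray"][2],.002+.0035)
movep([.35,-.1,.25],choose([.35,-.1,.25],0)); st("away")
for c in("top","side"):
    f=grab_frame(c); o=f["img"][60:300,40:460] if c=="top" else f["img"][90:380,100:400]
    k=1.9
    cv2.imwrite(f"pics/e_{c}.png",cv2.resize(o,None,fx=k,fy=k,interpolation=cv2.INTER_CUBIC)[:,:,::-1])
E
```

```text
grab t=42.0 z=0.0023 gap=0.234 gf=39.1 F=[-1.6 -0.3  4. ]
lift t=42.8 z=0.1191 gap=0.233 gf=39.2 F=[ 0.3  0.5 -1. ]
down True t=46.2 z=0.0053 gap=0.234 gf=39.7 F=[0.6 0.4 4.5]
up t=47.6 z=0.1192 gap=0.999 gf=0.0 F=[ 0.7 -1.4 -0.6]
away t=48.9 z=0.2497 gap=1.002 gf=0.0 F=[1.  0.6 0. ]
```

View pics/e_top.png

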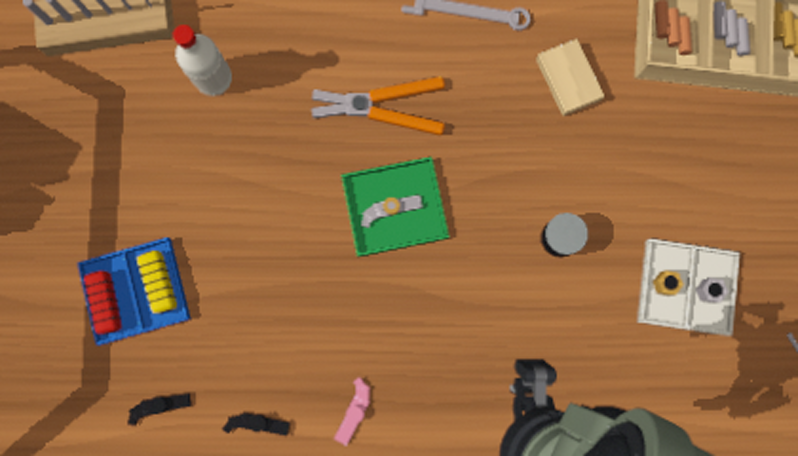

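View pics/e_side.png

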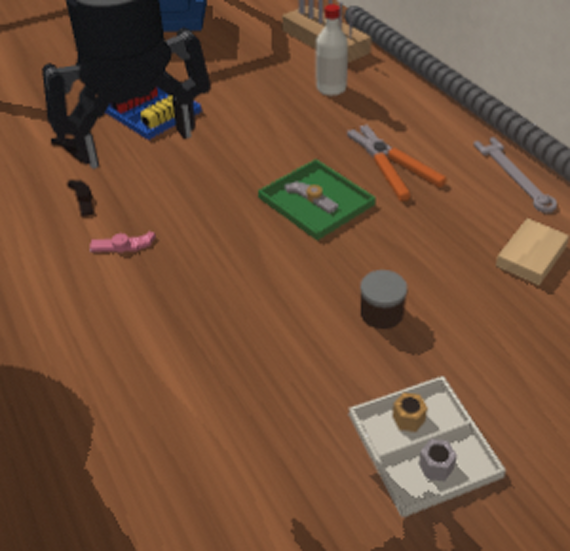

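The blade lies flat and clear of the walls, and both nuts stand in their bays. I'll check the red grip's gap to the wall.

```bash
python3 - <<'E'
from act import *
movep([.35,-.35,.25],choose([.35,-.35,.25],0))
t=P["blue_tray"]; ca,sa=np.cos(t[2]),np.sin(t[2])
F=[grab_frame("top"),grab_frame("side")]
# colour masks are clean on blue
for i in(0,1):
  im=F[i]["img"]; hsv=cv2.cvtColor(im,cv2.COLOR_RGB2HSV)
  for n,v in(("yellow_grip",-.037),("red_grip",.037)):
    X,Y=in_tray("blue_tray",0,v); H=hsv[...,0].astype(int); sel=((H<8)|(H>172)) if n[0]=="r" else (abs(H-28)<6)
    m=(sel&(hsv[...,1]>150)&(hsv[...,2]>50)).astype(np.uint8)
    q=proj(F[i],np.array([[X,Y,.015]]))[0].astype(int); k=np.zeros_like(m); cv2.circle(k,tuple(map(int,q)),21,1,-1)
    m=cv2.morphologyEx(m&k,cv2.MORPH_CLOSE,np.ones((3,3),np.uint8))
    r=fit([F[i]],[m],M[n],(X,Y),.003,(t[2],)); e=np.array(r[0][:2])-t[:2]
    print(n,i,m.sum(),np.round([e@[ca,sa],e@[-sa,ca],r[0][2]-t[2]],4),round(r[1],2))
big=cv2.resize(F[0]["img"][180:250,70:150],None,fx=8,fy=8,interpolation=cv2.INTER_CUBIC)
for v in(.037,-.037):
    for P_ in [M["red_grip"][0]]:
        R=np.array([[ca,-sa,0],[sa,ca,0],[0,0,1]]); X,Y=in_tray("blue_tray",0,v)
        cv2.polylines(big,[cv2.convexHull(np.round((proj(F[0],P_@R.T+[X,Y,.003])-[70,180]+.5)*8).astype(np.int32))],True,(255,255,255),1)
cv2.imwrite("pics/z.png",big[:,:,::-1])
E
```

```text
yellow_grip 0 400 [ 0.002  -0.0344  0.0548] 0.3
red_grip 0 423 [-0.004   0.0404  0.0493] 0.29
yellow_grip 1 211 [ 0.0005 -0.0343  0.3122] 0.51
red_grip 1 239 [-0.0013  0.0407  0.1138] 0.31
```

View pics/z.png

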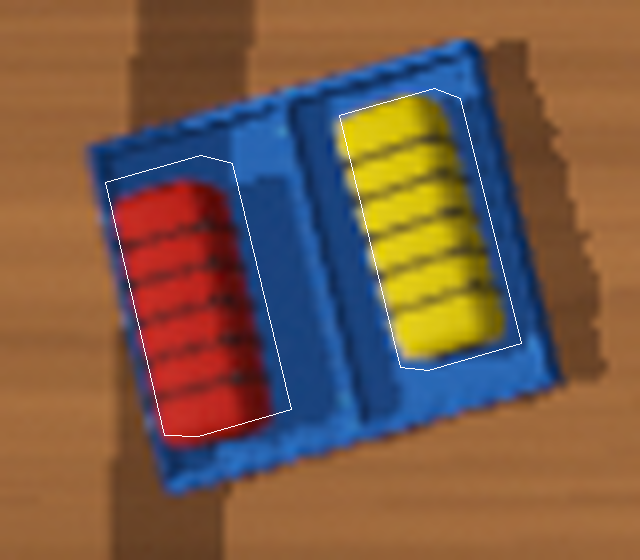

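The red grip sits close to the outer wall, with about 1 mm or less to spare, and there is time left. I'll regrasp it and shift it about 5 mm inward.

```bash
python3 - <<'E'
from act import *
t=P["blue_tray"]; phi=t[2]+np.pi/2
x,y=in_tray("blue_tray",0,.0385); r=choose([x,y,.0155],phi)
movep([x,y,.12],r); move_l([x,y,.0155],.12); grab(40); st("grab")
move_l([x,y,.023],.05)
x,y=in_tray("blue_tray",.003,.0325); move_l([x,y,.023],.05); move_l([x,y,.0158],.03,until_force=6); st("down")
let_go(); move_l([x,y,.12],.15)
movep([.35,-.35,.25],choose([.35,-.35,.25],0)); st("away")
F=grab_frame("top"); s=grab_frame("side")
a=cv2.resize(F["img"][180:250,70:150],None,fx=5,fy=5,interpolation=cv2.INTER_CUBIC); b=cv2.resize(s["img"][110:180,140:220],None,fx=5,fy=5,interpolation=cv2.INTER_CUBIC)
cv2.imwrite("pics/z2.png",np.hstack([a,b])[:,:,::-1])
E
```

```text
grab t=54.4 z=0.0161 gap=0.340 gf=41.2 F=[ 0.4 -0.4  3.8]
down t=55.2 z=0.0161 gap=0.342 gf=41.2 F=[-0.9 -0.9  4.9]
away t=59.4 z=0.2499 gap=1.002 gf=0.0 F=[0.1 0.3 0.5]
```

View pics/z2.png

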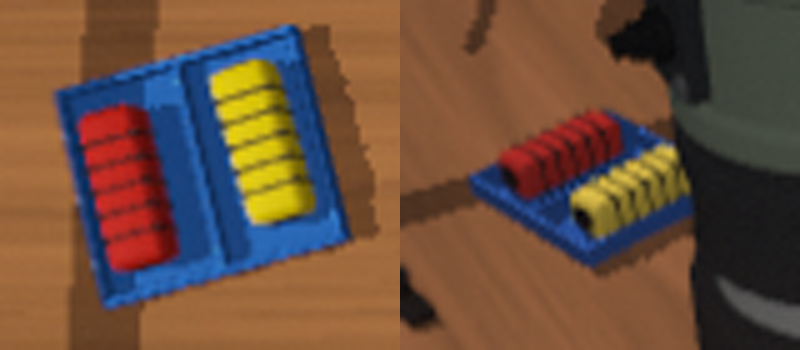

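Red now stands clear of the wall and yellow is clear on both sides, both lying flat.

```bash
python3 -c "
from cell import *
print(sign_off())"
```

```text
the job is handed in; nothing more can be done
None
```

I sorted all five parts and handed the job in at about 60 s: both grips in the blue tray, both nuts in the white tray, and the blade in the green tray. In the last pictures every part lay flat, the tin and the pruners had not been touched, and the verdict was not shown to me.

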